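# Slide the slate board out to its line

### The job

The thin slate board lies flat on the chopping block, where nobody can get fingers under it. Push it with the fingertips to the block's left-hand end (left as the robot sees it) until its white line lies right along that edge, so that the short piece beyond the line hangs out over the edge and the rest lies flat on the block, not sticking out over the block's long front and back sides. Only push it, never pick it up or tip it, leave the mug, the spice jar and the tea light standing where they are, and finish with the gripper clear of everything.

Things in the scene. Friction and masses are not known exactly. Their poses are not given: they have to be found in the camera images.
- block: Heavy dark wooden chopping block, fixed, 220 mm (its x) by 260 mm (its y) by 40 mm high. Origin: centre of its underside, on the worktop; its flat top is 40 mm above. Its y axis points to its left-hand end (along world +y, give or take 0.2 rad), its x axis away from the robot.
- block_left_edge (a point): Middle of the top edge of the block's left-hand end, the edge that the slate must overhang: 130 mm along the block's y and 40 mm above its underside; axes as the block's. The edge runs along the block's x.
- slate: Thin loose nearly black slate board, 100 mm (its x) by 120 mm (its y) by 8 mm, 0.18 to 0.37 kg, flat on the block, turned up to 0.2 rad from square; slides, stays where left. Origin: centre of its underside; y points to the block's left-hand end. A 4 mm white line lies across it along its x, 35 mm from its left end. Two level fingertips spread apart, pushing its right end, turn it square to them.
- line_near (a point): End of the white line nearer the robot, on the slate's top, 50 mm from the middle of the line; axes as the slate's.
- line_far (a point): End of the white line farther from the robot, on the slate's top, 50 mm from the middle of the line; axes as the slate's.
- mug: Mug, green above and white below, 82 mm across, 112 mm with its handle, 94 mm tall, loose on the worktop beyond the block's left-hand end. Origin: centre of its underside. To be left alone.
- spice_jar: Spice jar with a black cap, 41 mm across, 105 mm tall, loose on the worktop beside the block (beyond its right-hand end or behind it). Origin: centre of its underside. To be left alone.
- tea_light: Pale tea light (small round candle) in a thin cup with a dark rim, 38 mm across, 15 mm tall, loose on the worktop beside the block (beyond its right-hand end or behind it). Origin: centre of its underside. To be left alone.
Not all that is in view belongs to the job. What is meant by the slate is not purple, and is the smaller of those in its own colour.

How it is judged (in metres and radians):
At the end, for the whole second after the job is handed in: Both ends of the white line are within 8 mm of the block's left-hand top edge (measured along the block), the slate lies flat and at rest on the block with its middle within 65 mm of the block's centre line, and the mug, spice jar and tea light stand upright within 20 mm of where they were (y of line_near in the frame of block_left_edge between -0.008 and 0.008 m and y of line_far in the frame of block_left_edge between -0.008 and 0.008 m and x of slate in the frame of block between -0.065 and 0.065 m and z of slate in the frame of block between 0.037 and 0.043 m and angle between slate's own z axis and vertical below 0.05 rad and linear speed of slate below 0.01 m/s and angle between each of mug, spice_jar, tea_light's own z axis and vertical below 0.15 rad and distance of each of mug, spice_jar, tea_light from where it was at the start of the episode below 0.02 m); the robot touches nothing.
It fails at once if the slate is lifted (more than 10 mm off the block) (z of slate in the frame of block above 0.05 m).
It fails at once if the slate is tipped (more than 0.2 rad) (angle between slate's own z axis and vertical above 0.2 rad).
It fails at once if the mug is moved more than 20 mm or tipped (distance of mug from where it was at the start of the episode above 0.02 m or angle between mug's own z axis and vertical above 0.3 rad).
It fails at once if the spice jar is moved more than 20 mm or tipped (distance of spice_jar from where it was at the start of the episode above 0.02 m or angle between spice_jar's own z axis and vertical above 0.3 rad).
It fails at once if the tea light is moved more than 20 mm or tipped (distance of tea_light from where it was at the start of the episode above 0.02 m or angle between tea_light's own z axis and vertical above 0.3 rad).
It also fails if it takes over 42 s, if anything falls off the work surface, if the arm or the gripper's body presses on something with over 40 N, if the wrist force passes 120 N, or if a joint passes its speed limit or range.

### The arm

A 7-joint arm with a two-finger parallel gripper is mounted at the origin on a cart in front of the work surface, level with it; the furniture and walls round the work are solid. World frame = base frame: x ahead of the robot, y to its left, z up, the work surface at z = 0. Lengths are in m, angles in degrees, forces in N, time in s.
With the tool pointing down it reaches from about 0.35 to 0.775 m from the base axis. Payload 3.1 kg.
Tool frame: the origin (TCP) lies on the centre line of the jaws, within the pads' length; the fingertips stand 17 mm ahead of it and the grasp point (between the pads) lies 2 mm behind it (robot.tip_reach is the distance from the TCP to the fingertips, in m); z points along the fingers, y is the line along which they close (so a half turn about z gives the same grasp; the last joint's range is limited). The gripper opens to 85 mm and grips with 20 to 120 N. Pads are 22 mm wide; open, the fingers measure 114 mm over their backs; the gripper's body (76 mm by 85 mm) begins 54 mm behind the grasp point. The pads swing forward as they close: fully open they stand 13 mm farther back than shut.
Start: joints at [67.626, 17.813, 0.802, 86.603, -0.252, 75.585, -1.558], TCP at [0.188, -0.517, 0.248] pointing down, gripper open.
Joint ranges: [-154.91, 154.91], [-16.99, 109.72], [-72.82, 74.43], [7.12, 147.25], [-82.49, 262.49], [11.32, 116.49], [-174.64, 174.64]. Speed limits (degrees/s): [159.86, 159.86, 180, 180, 180, 180, 180].

### API

Orientations are given as [roll, pitch, yaw] about the fixed x, y, z axes, in that order (R = Rz(yaw) Ry(pitch) Rx(roll)).
In Python, from station import robot, fingers, vision, workorder, recognise gives the robot as it stands. Calls block until the motion is done:
- robot.move_to(position, orientation): joint-space move of the TCP to a pose.
- robot.line_to(position, orientation=None, velocity=0.15, f_stop=None): straight line of the TCP; orientation=None keeps the orientation; velocity is the mean speed in m/s. With f_stop (N) it stops when the force on the tool has changed by that much, and returns True; else False.
- robot.move_j(angles): joint-space move.
- fingers.gripper_to(opening, force=None): opening from 0.0 (shut) to 1.0 (fully open); force is the grip in N (None keeps the last); returns when the fingers have stopped.
- robot.pause(seconds).
- robot.inverse_kinematics(position, orientation): joint angles nearest the present ones, or None.
- vision.grab_frame(name): name is "scene" or "top" or "wrist"; returns the picture (480x640x3 uint8, red, green, blue); there is no depth.
- vision.calibration(name): a dict with "mtx" (3x3 intrinsics, pixels), "extrinsics" (4x4, takes a point from world to camera coordinates); the wrist camera has in their place "T_tool_cam" (4x4, takes a point from camera to tool coordinates, whose origin is the TCP and whose axes are the flange's). Camera axes: x right, y up, looking along -z (the intrinsics and any distortion apply to the point x, -y, -z); pixel columns grow to the right and rows downward; lengths in m; the calibration is good to about 2 mm. A picture is of the moment at which its call begins: read the wrist's pose just before it. calibration takes no time and is no camera call.
A pose or a line that the arm cannot do raises robot.PlanningError and nothing moves.
- workorder.close_job(): hands the job in; it is judged then, once.
Trained networks look in the newest picture that a camera, given by its name, has taken for a name from the list of things; names that differ only in an ending like _2 or _b are one class to them, and where a whole thing is asked for, a point or a joint stands for the part that bears it (a point fixed in the world has none). Each returns a list of dicts, best first, with "p" (0 to 1); they miss things now and then, are a little off and sometimes report something else, mostly with a low value. They report only what shows in the picture. A call takes as long as a camera call. They do not tell look-alikes from the thing itself.
- recognise(label, camera): "rect" ([centre column, centre row, width, height] in pixels, round what is visible of it).
Readings, each from a call of its own:
- robot.current_time_s(): time.
- robot.current_joint_positions(): joint angles.
- robot.current_dq(): joint speeds.
- robot.current_joint_torque(): joint torques, N m.
- robot.current_tool_pos(): TCP position.
- robot.current_eef_rot(): TCP orientation.
- robot.current_contact_force(): force on the tool from outside, world axes, zero at the start.
- robot.current_torque(): the same for the moment, N m.
- robot.current_finger_gap(): opening from 0.0 (shut) to 1.0 (fully open).
- robot.current_gripper_force(): force on a finger pad.
Only numpy, scipy, OpenCV 4.12 (cv2) and the standard library are available. Lean on these libraries where they do the work, as an engineer would, in place of code of your own. Each camera call takes 0.05 s, during which the arm holds its last target. There are 200 camera calls.

## Working session

There is one attempt and no reset: what is moved stays moved. The work goes in short steps, each a Python script; the robot and the scene stay as the last script left them, time stands still between calls to the robot, and variables do not carry over. Pictures are saved under pics/ and viewed, at most 10 in all, crops included, and the job is handed in when it is done.

```bash
mkdir -p pics
cat > h.py <<'E'
import numpy as np, cv2
from station import robot, fingers, vision, workorder, recognise
def ray(cam,uv):
    c=vision.calibration(cam); K=np.array(c["mtx"]); E=np.array(c["extrinsics"])
    p=np.linalg.inv(K)@np.array([uv[0],uv[1],1.0]); d=E[:3,:3].T@np.array([p[0],-p[1],-p[2]])
    return -E[:3,:3].T@E[:3,3], d
def px2w(cam,uv,z):
    o,d=ray(cam,uv); return o+d*(z-o[2])/d[2]
def w2px(cam,P):
    c=vision.calibration(cam); q=np.array(c["extrinsics"])@np.r_[P,1]
    u=np.array(c["mtx"])@np.array([q[0],-q[1],-q[2]]); return u[:2]/u[2]
def save(cam,name):
    im=vision.grab_frame(cam); cv2.imwrite(f"pics/{name}.png",im[...,::-1]); return im
E
python3 - <<'E'
from h import *
for c in("top","scene"):
    save(c,c+"1"); print(c,{k:np.round(v,3).tolist() if not isinstance(v,str) else v for k,v in vision.calibration(c).items()})
    for l in("block","slate","mug","spice_jar","tea_light"):
        print(l,[(np.round(r["rect"]).tolist(),round(r["p"],2)) for r in recognise(l,c)])
print(robot.current_time_s(),robot.current_eef_rot(),robot.current_tool_pos())
E
```

```text
top {'mtx': [[504.328, 0.0, 326.979], [0.0, 504.328, 245.081], [0.0, 0.0, 1.0]], 'extrinsics': [[-0.026, -1.0, -0.012, -0.053], [0.999, -0.026, 0.042, -0.474], [-0.042, -0.011, 0.999, -1.316], [0.0, 0.0, 0.0, 1.0]]}
block [([316.0, 242.0, 117.0, 105.0], 0.86)]
slate [([496.0, 314.0, 85.0, 80.0], 0.93), ([162.0, 244.0, 61.0, 52.0], 0.67), ([319.0, 239.0, 54.0, 51.0], 0.56)]
mug [([223.0, 273.0, 38.0, 44.0], 0.89)]
spice_jar [([394.0, 223.0, 18.0, 15.0], 0.84), ([318.0, 240.0, 57.0, 51.0], 0.74)]
tea_light [([318.0, 179.0, 17.0, 19.0], 0.47)]
scene {'mtx': [[491.975, 0.0, 323.1], [0.0, 491.975, 248.146], [0.0, 0.0, 1.0]], 'extrinsics': [[-0.99, -0.141, -0.0, 0.47], [0.056, -0.394, 0.918, -0.114], [-0.129, 0.909, 0.397, -1.252], [0.0, 0.0, 0.0, 1.0]]}
block [([327.0, 272.0, 92.0, 56.0], 0.55)]
slate [([289.0, 361.0, 72.0, 54.0], 0.81), ([322.0, 260.0, 36.0, 21.0], 0.77), ([398.0, 219.0, 61.0, 22.0], 0.74)]
mug [([339.0, 305.0, 56.0, 51.0], 0.79)]
spice_jar [([320.0, 228.0, 11.0, 32.0], 0.73)]
tea_light []
0.6 [1.79997644e+02 6.97466461e-04 1.99859482e+01] [ 0.18799389 -0.51688292  0.2483187 ]
```

View pics/top1.png

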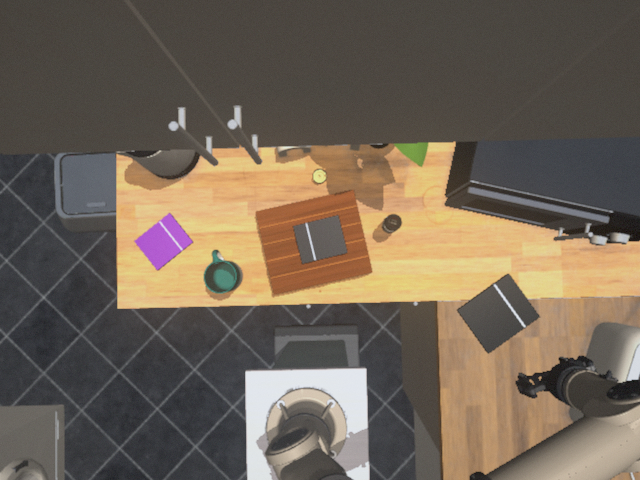

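View pics/scene1.png

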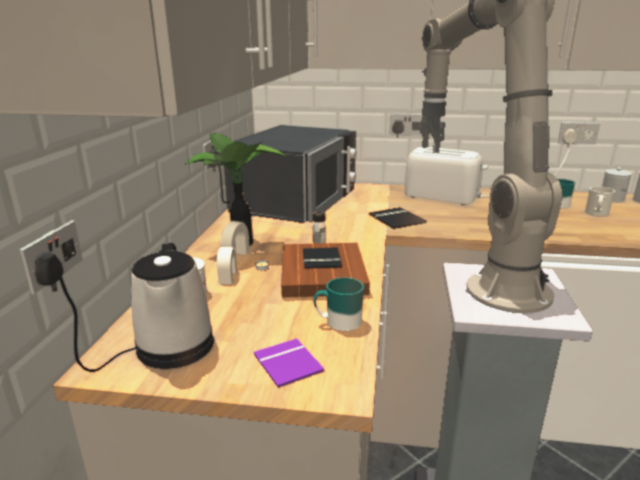

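Run:
```python
from h import *
im=cv2.imread("pics/top1.png")
cv2.imwrite("pics/top1c.png",cv2.resize(im[165:310,190:410],None,fx=3.6,fy=3.6,interpolation=cv2.INTER_CUBIC))
for n,uv,z in[("mug",(222,277),.094),("jar",(393,223),.105),("tea",(319,176.5),.015),("block",(314.5,242.5),.04),("slate",(319.5,239.5),.048),
 ("bL far",(257,211),.04),("bL near",(274,294),.04),("bR near",(371,272),.04),("bR far",(354,192),.04),("line far",(307,223),.048),("line near",(315,262),.048)]:
    print(n,np.round(px2w("top",uv,z),3))
c=vision.calibration("wrist");print(np.round(c["T_tool_cam"],3).tolist(),np.round(c["mtx"],1).tolist())
print(robot.inverse_kinematics([.46,-.02,.34],[180,0,90]),robot.inverse_kinematics([.46,-.02,.34],[180,0,0]),robot.inverse_kinematics([.46,-.02,.34],[180,0,-90]))
```

```text
mug [0.397 0.194 0.094]
jar [ 0.518 -0.228  0.105]
tea [ 0.653 -0.049  0.015]
block [ 0.478 -0.033  0.04 ]
slate [ 0.485 -0.047  0.048]
bL far [0.563 0.113 0.04 ]
bL near [0.349 0.074 0.04 ]
bR near [ 0.399 -0.176  0.04 ]
bR far [ 0.606 -0.138  0.04 ]
line far [ 0.528 -0.016  0.048]
line near [ 0.428 -0.034  0.048]
[[-0.0, 0.949, 0.317, 0.083], [1.0, -0.0, 0.001, 0.001], [0.001, 0.317, -0.949, -0.127], [0.0, 0.0, 0.0, 1.0]] [[350.6, 0.0, 317.7], [0.0, 350.6, 244.1], [0.0, 0.0, 1.0]]
[ 37.21068307   8.16499003 -41.87742245  88.0459832    5.4543652
  85.87490611  -4.77029657] [ 31.04965094   7.32281719 -34.54042731  88.2279549    4.15576277
  85.74067762 -93.58113724] [ -55.85344282    7.75096463   64.15633336   90.87684703   -6.9909349
   85.75923956 -171.38447951]
```

View pics/top1c.png

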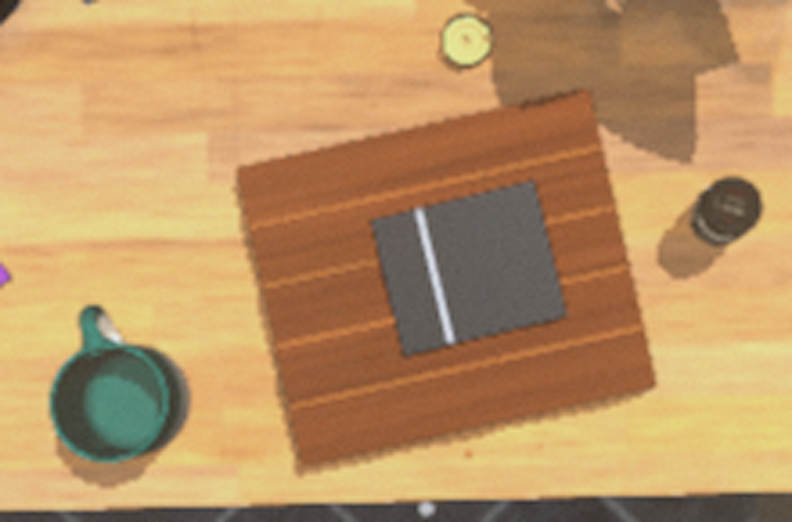

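```bash
cat >> h.py <<'E'
from scipy.spatial.transform import Rotation as Ro
def wpose():
    p=np.array(robot.current_tool_pos()); R=Ro.from_euler("xyz",robot.current_eef_rot(),degrees=True).as_matrix()
    T=np.eye(4);T[:3,:3]=R;T[:3,3]=p; return T@np.array(vision.calibration("wrist")["T_tool_cam"])
def wpx2w(T,uv,z):
    K=np.array(vision.calibration("wrist")["mtx"]); p=np.linalg.inv(K)@np.array([uv[0],uv[1],1.0])
    d=T[:3,:3]@np.array([p[0],-p[1],-p[2]]); o=T[:3,3]; return o+d*(z-o[2])/d[2]
E
python3 - <<'E'
from h import *
robot.move_to([.479,-.032,.25],[180,0,100.5])
fingers.gripper_to(.6)
T=wpose(); np.save("T1.npy",T); save("wrist","w1"); print(robot.current_time_s(),T[:3,3],robot.current_joint_positions(),robot.current_contact_force())
E
```

```text
3.1167 [0.46524435 0.04778119 0.37667708] [ 35.19451541  13.06085088 -39.85105057  95.69427537   8.64866577
  74.37778181   4.22527463] [-0.87981811  1.64973664 -0.00749914]
```

View pics/w1.png

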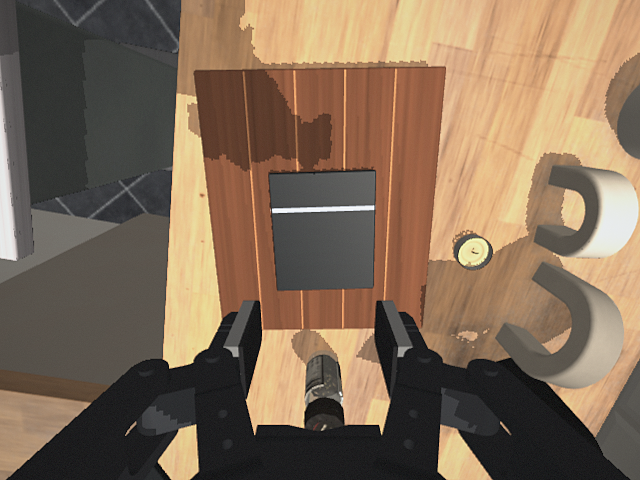

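Run:
```python
from h import *
T=np.load("T1.npy"); f=lambda uv,z:wpx2w(T,uv,z)[:2]
eN,eF=f((195,71),.04),f((445,67),.04); lN,lF=f((272,211),.048),f((376,208),.048)
rN,rF=f((277,290),.048),f((374.5,288.5),.048); bN,bF=f((219.5,328),.04),f((422,328),.04)
print("edge",eN,eF,np.linalg.norm(eF-eN),"line",lN,lF,np.linalg.norm(lF-lN),"right",rN,rF,np.linalg.norm(rF-rN))
a=lambda p,q:np.degrees(np.arctan2(*(q-p)[::-1]))
print("ang edge,line,right,bR",a(eN,eF),a(lN,lF),a(rN,rF),a(bN,bF))
m=(eN+eF)/2; t=np.radians(a(eN,eF)); Rb=np.array([[np.cos(t),np.sin(t)],[-np.sin(t),np.cos(t)]])
for n,p in[("lN",lN),("lF",lF),("rN",rN),("rF",rF),("bN",bN),("bF",bF)]: print(n,np.round(Rb@(p-m),4))
```

```text
edge [0.35219103 0.07389688] [0.56494008 0.11643801] 0.216960605984141 line [ 0.43624446 -0.03513246] [ 0.53355653 -0.01417897] 0.09954239786569856 right [ 0.45310531 -0.11687123] [ 0.55181106 -0.09692206] 0.10070151822119387
ang edge,line,right,bR 11.307684528275486 12.151544720146454 11.425987175500236 10.449502762532553
lN [-0.0474 -0.1234]
lF [ 0.0521 -0.1219]
rN [-0.0469 -0.2069]
rF [ 0.0538 -0.2066]
bN [-0.1136 -0.2558]
bF [ 0.1092 -0.2592]
```

```bash
cat >> h.py <<'E'
M=np.array([.4586,.0952]); YAW=10.9; t=np.radians(YAW)
Rb=np.array([[np.cos(t),np.sin(t)],[-np.sin(t),np.cos(t)]])
def tgt(x,y,z): return [*(M+Rb.T@np.array([x,y])),z]
O=[180,0,90+YAW]
E
python3 - <<'E'
from h import *
robot.move_to(tgt(.003,-.236,.15),O)
robot.line_to(tgt(.003,-.236,.085),velocity=.12)
s=robot.line_to(tgt(.003,-.236,.045),velocity=.02,f_stop=4)
p=np.array(robot.current_tool_pos()); print(s,p,robot.tip_reach,robot.current_contact_force())
z=p[2]+.003
robot.line_to(tgt(.003,-.236,z)); open("z.txt","w").write(str(z))
robot.line_to(tgt(.003,-.19,z),velocity=.03)
T=wpose(); np.save("T2.npy",T); save("wrist","w2"); print(robot.current_time_s(),robot.current_tool_pos(),robot.current_contact_force())
E
```

```text
True [ 0.50612969 -0.13599354  0.05386231] 0.017 [-0.6211781   1.00971358  3.85925716]
7.8417 [ 0.49746272 -0.09078685  0.05685055] [-0.33917886 -0.59753205 -0.12114119]
```

View pics/w2.png

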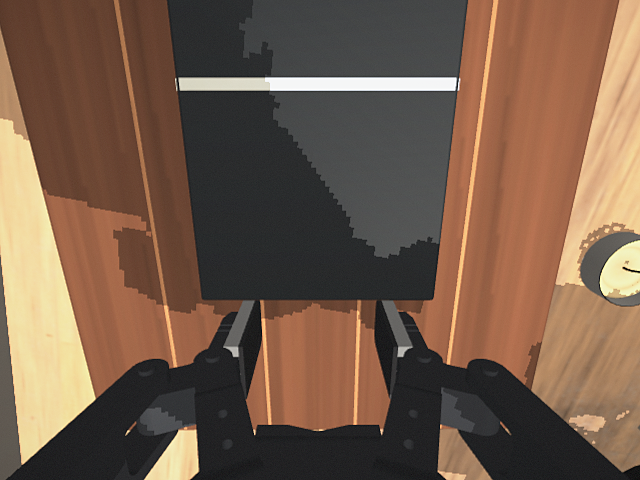

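Run:
```python
from h import *
T=np.load("T2.npy")
for uv in((178,84.5),(459,83.5),(203,299),(434,299)): print(np.round(Rb@(wpx2w(T,uv,.048)[:2]-M),4))
z=float(open("z.txt").read())
robot.line_to(tgt(.003,-.115,z),velocity=.04)
T=wpose(); np.save("T3.npy",T); save("wrist","w3"); print(robot.current_time_s(),robot.current_tool_pos(),robot.current_contact_force())
```

```text
[-0.0454 -0.0946]
[ 0.0541 -0.0943]
[-0.0453 -0.1791]
[ 0.0541 -0.1791]
9.9167 [ 0.48330989 -0.01721419  0.05687176] [ 0.0891922  -1.03142542 -0.02572554]
```

View pics/w3.png

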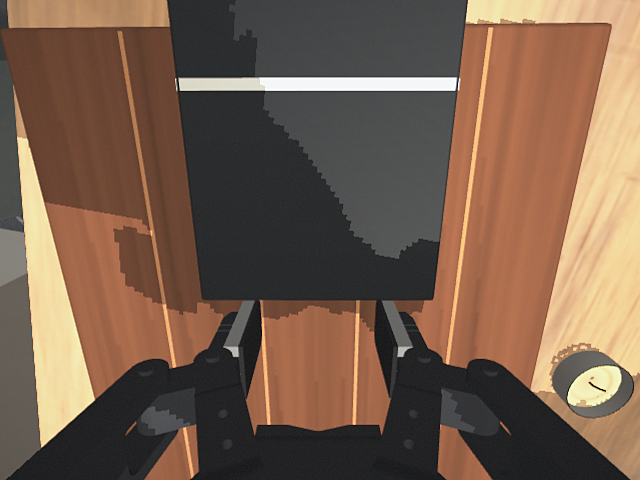

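Run:
```python
from h import *
T=np.load("T3.npy"); g=lambda uv,z:Rb@(wpx2w(T,uv,z)[:2]-M)
eN,eF=g((3,28),.04),g((611,23.5),.04); lN,lF=g((178,84.5),.048),g((459,83.5),.048); print(eN,eF,lN,lF)
print(np.degrees(np.arctan2(*(eF-eN)[::-1])))
n=lambda p:np.interp(p[0],[eN[0],eF[0]],[eN[1],eF[1]])-p[1]
print(n(lN),n(lF))
```

```text
[-0.108755   -0.00022347] [0.10872315 0.0010008 ] [-0.0453763 -0.0196634] [ 0.05407646 -0.019405  ]
0.32253844088389705
0.019796712001385018 0.020098177078539066
```

Run:
```python
from h import *
z=float(open("z.txt").read())
robot.line_to(tgt(.003,-.0953,z),velocity=.03); robot.pause(.2)
T=wpose(); np.save("T4.npy",T)
robot.line_to(tgt(.003,-.12,z),velocity=.05)
robot.line_to(tgt(.003,-.12,.2))
T=wpose(); np.save("T5.npy",T); save("wrist","w5"); print(robot.current_time_s(),robot.current_contact_force())
```

```text
12.725 [-0.2565348   0.08780756  0.19525884]
```

View pics/w5.png

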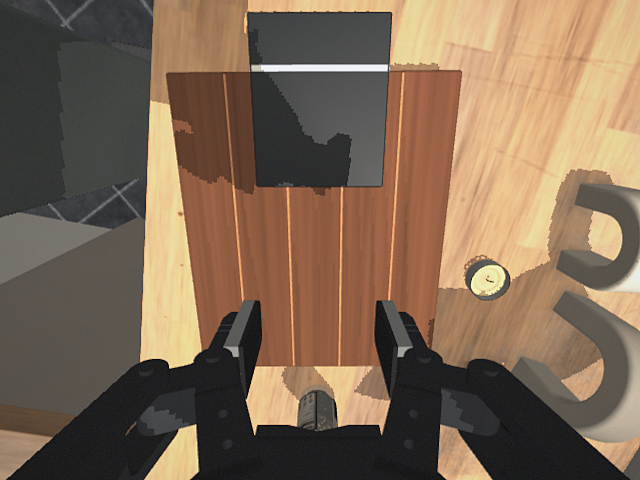

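The picture shows the white line (251,68)–(389,67.5), the block edge (167,73)–(461,70.5), and the slate right end at row 186. Next I check the numbers.

Run:
```python
from h import *
T=np.load("T5.npy"); g=lambda uv,z:Rb@(wpx2w(T,uv,z)[:2]-M)
eN,eF=g((167,73),.04),g((461,70.5),.04); P=[g(u,.048) for u in((251,68.3),(389,67.7),(257,186.5),(383,186))]
print(eN,eF,P)
n=lambda p:p[1]-np.interp(p[0],[eN[0],eF[0]],[eN[1],eF[1]])
print([round(n(p),4) for p in P])
```

```text
[-0.10878088 -0.0005702 ] [0.10840807 0.00100893] [array([-0.04496558,  0.00138288]), array([0.05381205, 0.00172534]), array([-0.04528729, -0.08322518]), array([ 0.05448168, -0.08277728])]
[np.float64(0.0015), np.float64(0.0011), np.float64(-0.0831), np.float64(-0.0834)]
```

Both line ends are within about 1.5 mm of the edge, against a limit of 8 mm, and the gripper is clear. Handing in.

```bash
python3 -c "
from h import *
print(workorder.close_job())"
```

```text
the job is handed in; nothing more can be done
None
```

I pushed the slate square to the block's left-hand end, with both ends of its white line about 1.5 mm from the edge in the last wrist picture; the gripper is clear and the job is handed in, but no verdict came back.

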